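# Raise the ladder shelf one rung and slide the tall tube rack under it

### The job

The tall red-capped tube rack does not fit under the height-adjustable shelf. Lift the shelf by its green handle until its gravity pawl has clicked past the green rung, lower it gently until the pawl is seated on that green rung and let go; then slide the tube rack by its handle between the guide strips under the shelf, gently, until it is fully home against the end stop, and let go. Never let the shelf drop onto the rung, do not force anything, and leave everything else on the bench alone.

Things in the scene. Friction and masses are not known exactly. Their poses are not given: they have to be found in the camera images.
- stand: Ladder stand, fixed to the bench; origin on the bench surface, z up, +x towards its rails (away from the robot), y along the lane in which the rack slides. All offsets called 'of the stand' are in this frame.
- ladder (a point): Midway between the tops of the two upright aluminium rails (290 mm tall, at x = +80 mm, y = +-88 mm of the stand). Between the rails, at x = +80 mm, clip-in rungs: 10 mm round bars along y, from below a steel one at z = 111 mm, the green one, another steel one. The upper two are set by hand: their heights differ from stand to stand and are not measured.
- shelf (a joint): Shelf height above its lowest position, m (0 at the start, up positive, hard stop 0.16). Slides straight up; with pawl 0.45 to 0.8 kg, friction about 1 N + 6 N per m/s; falls when let go unless the pawl is on a rung. Pawl seated on the green rung: somewhere from 0.030 to 0.080; on the upper steel rung: 0.132 to 0.138. At 0.108 to 0.120 it is past the green rung and never past the upper one.
- shelf_front (a point): Middle of the lower front edge of the white shelf plate (x -85 to +40 mm, y +-65 mm of the stand, 6 mm thick). Its underside is 98 mm above the bench at shelf height 0. If the shelf ever moves down faster than 0.18 m/s, that counts as dropping it.
- shelf_handle (a point): Centre of the top edge of the shelf's green handle: an upright plate 12 mm thick along the stand's x, 50 mm long along its y, 49 mm tall above the shelf plate, at x = -30 mm, y = 0 of the stand; this point is 153 mm above the bench at shelf height 0 and rises with the shelf. Frame parallel to the stand's.
- pawl: Red gravity pawl on the shelf; origin at its pivot (x +60 mm of the stand, 120 mm above the bench at shelf height 0). Nose 16 mm wide, 6 mm thick, 26 mm to +x; counterweight to -x. z axis vertical when level (a stop holds it so when seated); rungs fold it nose-down on the way up, then it swings back. A load over 40 N (rammed or pressed) is damage; the shelf's weight is 4 to 8 N of that.
- lane_home (a point): Where the rack's origin belongs when fully home (x -30, y +45 mm of the stand, bench level). The lane runs along the stand's y, centred here in x: two steel guide strips 12 mm high, 70 mm apart inside, from y = -90 to +80 mm of the stand, closed at the -y end by a stop block 30 mm high with its face at y = -80 mm.
- lane_mouth (a point): Middle of the lane's open mouth (x -30, y +110 mm of the stand, bench level), where the guide strips flare open. The rack enters here, moving along the stand's -y.
- rack: Loose black rack with red-capped tubes, 0.28 to 0.46 kg. Foot 60 mm (x) by 250 mm (y), origin at the centre of its underside; tubes from y = -115 to +25 mm, tops at z = 105 mm. Slides on the bench, -y end first into the lane; home with its axes parallel to the stand's and its -y end touching the stop. More than 25 N between rack and stand is damage.
- rack_handle (a point): Centre of the top edge of the rack's steel handle: an upright plate 12 mm thick along the rack's x, 40 mm long along its y, at y = +100 mm of the rack; top 85 mm and foot 10 mm above the bench. Frame parallel to the rack's.
- purple_rack: Bystander: loose black rack of purple-capped tubes, 108 x 156 x 90 mm, origin under its centre.
- white_rack: Bystander: loose black rack of yellow-capped tubes, 108 x 132 x 90 mm, origin under its centre.
- tube_cup: Bystander: clear plastic cup 82 mm wide with black-capped tubes, 130 mm tall, origin under its centre.
- gel_bottle: Bystander: white gel bottle, 60 mm wide, 170 mm tall, origin under its centre.
- glove_box: Bystander: blue carton 120 x 230 x 75 mm, origin under its centre.
- label_roll: Bystander: paper label roll lying flat, 80 mm wide, 32 mm tall, origin under its centre.
- wire_rack: Bystander: empty steel wire tube rack 100 x 240 x 100 mm, origin under its centre.

How it is judged:
By the outcome, as a careful person would: the job done as asked, in the order asked, and still so for the second after the job is handed in, with the robot touching nothing.
It also fails if it takes over 67 s, if anything falls off the work surface, if the arm or the gripper's body presses on something with over 40 N, if the wrist force passes 120 N, or if a joint passes its speed limit or range.

### The arm

A 7-joint arm with a two-finger parallel gripper is mounted at the origin on the work surface. World frame = base frame: x ahead of the robot, y to its left, z up, the work surface at z = 0. Lengths are in m, angles in rad, forces in N, time in s.
With the tool pointing down it reaches from about 0.35 to 0.9 m from the base axis. Payload 19.9 kg.
Tool frame: the origin (TCP) lies on the centre line of the jaws, within the pads' length; the fingertips stand 25 mm ahead of it and the grasp point (between the pads) lies 6 mm ahead of it; y points along the fingers, z is the direction in which the jaws open and shut, and the axes are right-handed (so a half turn about y gives the same grasp; the last joint's range is limited). The gripper opens to 85 mm and grips with 20 to 120 N. Pads are 22 mm wide; open, the fingers measure 114 mm over their backs; the gripper's body (76 mm by 85 mm) begins 54 mm behind the grasp point. The pads swing forward as they close: fully open they stand 13 mm farther back than shut.
Start: joints at [-1.353, 0.417, -0.01, 1.614, 0.005, 1.111, -0.053], TCP at [0.161, 0.604, 0.256] pointing down, gripper open.
Joint ranges: [-2.81, 2.81], [-0.39, 2.02], [-1.27, 1.25], [0.06, 2.57], [-1.19, 4.33], [0.19, 2], [-2.82, 2.82]. Speed limits (rad/s): [1.89, 1.89, 2.39, 2.39, 3.01, 3.01, 3.01].

### API

Orientations are given as a rotation vector (axis times angle).
In Python, from bench import r, eyes gives the robot as it stands.
- The arm moves only by the shell command python3 -m pendant 'ROWS' [FORCE]. ROWS is JSON, a list of rows, each an object with "grip": the finger opening in m, from 0 to 0.0854; "travel": the shift along the tool's x, y, z in m, a list of three; "turn": the turn about the tool's y in degrees. A call has exactly 8 rows; each row is the pose to reach, as a shift and turn from the pose commanded when the call began, along the tool's axes at that moment; what a row does not reach only later rows make up. A row lasts 1/8 s, in which the tool goes at most 62.5 mm and 10.7 degrees, less where a joint would pass 70% of its speed; a pose out of reach is approached as far as the arm can. A call with a gripper value outside its range is refused whole. The fingers move at their own pace and stop on an object; FORCE is the grip in N (left out, the last holds). Time passes only in rows, so rows that repeat a pose let the fingers close, or fill a call up. It gives the time, the measured TCP pose, the force and the opening at its end, in the units of the state.
- r.get_state(): the state, without advancing time (a new reading comes with each control period).
- eyes.capture(name): name is "scene" or "top" or "wrist"; returns a dict with "color" (400x640x3 uint8, blue, green, red), "fx", "fy", "cx", "cy" (pixels), "D" ([k1, k2, p1, p2, k3] as OpenCV has them; the pictures are not rectified), "extrinsics" (4x4, takes a point from world to camera coordinates). Camera axes: x right, y down, z forward; pixel columns grow to the right and rows downward; lengths in m; the calibration is good to about 2 mm. A picture is of the moment at which its call begins. There is no depth.
- r.finish_job(): hands the job in, once; it reports no verdict.
The state is a dict: "clock": time; "joint_positions": joint angles; "joint_vel": joint speeds; "joint_torque": joint torques, N m; "tcp_pos": TCP position; "eef_rot": TCP orientation; "ft_force": force on the tool from outside, world axes, zero at the start; "wrist_torque": the same for the moment, N m; "gripper_width": finger opening in m.
Only numpy, scipy, OpenCV 4.12 (cv2) and the standard library are available. Lean on these libraries where they do the work, as an engineer would, in place of code of your own. Each camera call takes 0.05 s, during which the arm holds its last target. There are 200 camera calls.

## Working session

There is one attempt and no reset: what is moved stays moved. The work goes in short steps, Python scripts to look and compute and a shell command to move; the robot and the scene stay as the last step left them, time stands still between calls to the robot, and variables do not carry over. Pictures are saved under pics/ and viewed, about 8 in all and at most 12, crops included, and the job is handed in when it is done.

```bash
ls; mkdir -p pics; python3 - <<'E'
from bench import r, eyes
import cv2,pickle,numpy as np
s=r.get_state();print({k:np.round(v,3).tolist() for k,v in s.items()})
d={n:eyes.capture(n) for n in("scene","top")}
pickle.dump(d,open('c0.pkl','wb'))
for n in d:
    cv2.imwrite(f'pics/{n}0.png',d[n]['color']);print(n,d[n]['fx'],d[n]['D'],np.round(d[n]['extrinsics'],3).tolist())
E
```

```text
pics
{'clock': 0.0, 'joint_positions': [-1.352, 0.418, -0.01, 1.614, 0.005, 1.111, -0.053], 'joint_vel': [-0.0, -0.0, -0.001, 0.0, -0.001, -0.001, 0.001], 'joint_torque': [0.0, -86.446, 0.679, -43.489, 0.019, 0.007, -0.0], 'tcp_pos': [0.16, 0.604, 0.256], 'eef_rot': [-1.562, 0.204, -0.204], 'ft_force': [-0.207, -0.15, 0.307], 'wrist_torque': [-0.004, 0.022, -0.008], 'gripper_width': 0.086}
scene 382.43556388717496 [-0.01965547  0.          0.          0.          0.        ] [[0.289, 0.957, -0.001, -0.203], [0.636, -0.192, -0.747, -0.223], [-0.716, 0.216, -0.664, 1.724], [0.0, 0.0, 0.0, 1.0]]
top 424.4013544021264 [-0.08440911  0.          0.          0.          0.        ] [[-0.096, -0.995, -0.005, 0.111], [-0.974, 0.095, -0.204, 0.59], [0.204, -0.015, -0.979, 1.674], [0.0, 0.0, 0.0, 1.0]]
```

View pics/scene0.png

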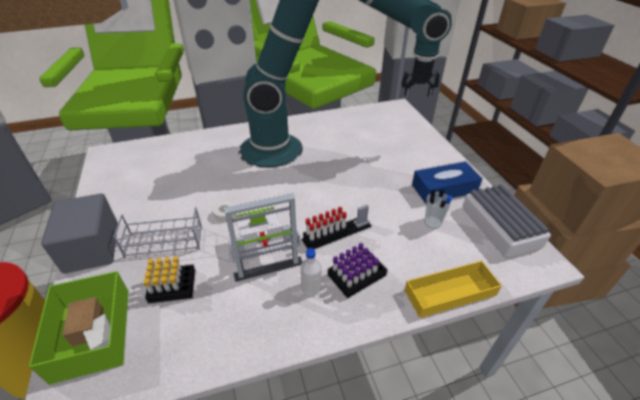

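View pics/top0.png

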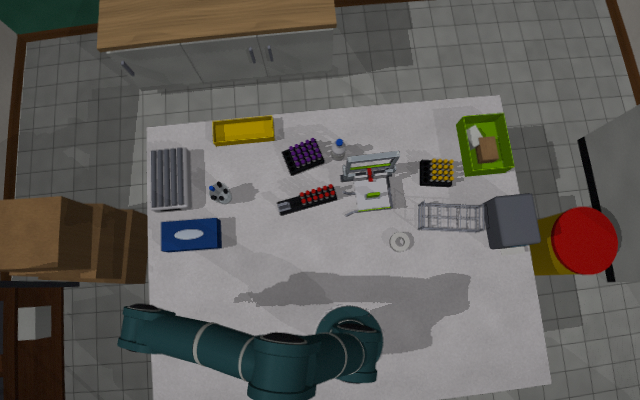

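Scene view: stand at about (265,240), rack at (335,225) to its +y side, purple rack and bottle in front of them. Top view: green handle at about (374,195), rack at (305,198) with its handle at (284,206), turned relative to the lane.

```bash
cat > h.py <<'E'
import cv2,numpy as np
from scipy.spatial.transform import Rotation as R
def ray(c,p):
    K=np.array([[c['fx'],0,c['cx']],[0,c['fy'],c['cy']],[0,0,1]])
    u=cv2.undistortPoints(np.array(p,float).reshape(-1,1,2),K,np.array(c['D'],float)).reshape(-1,2)
    E=np.array(c['extrinsics']);d=np.c_[u,np.ones(len(u))]@E[:3,:3]
    return -E[:3,:3].T@E[:3,3],d
def plane(c,p,z):
    o,d=ray(c,p);return o+d*((z-o[2])/d[:,2])[:,None]
def proj(c,P):
    K=np.array([[c['fx'],0,c['cx']],[0,c['fy'],c['cy']],[0,0,1]]);E=np.array(c['extrinsics'])
    return cv2.projectPoints(np.array(P,float).reshape(-1,3),cv2.Rodrigues(E[:3,:3])[0],E[:3,3],K,np.array(c['D'],float))[0].reshape(-1,2)
def blobs(c,lo,hi,amin=4,roi=None):
    m=cv2.inRange(cv2.cvtColor(c['color'],cv2.COLOR_BGR2HSV),lo,hi)
    if roi: k=np.zeros_like(m);x0,y0,x1,y1=roi;k[y0:y1,x0:x1]=1;m*=k
    n,l,s,ce=cv2.connectedComponentsWithStats(m)
    return [(s[i,4],s[i,:4].tolist(),ce[i].round(1).tolist()) for i in range(1,n) if s[i,4]>=amin],m
def save(c,name,roi,k):
    x0,y0,x1,y1=roi;cv2.imwrite(name,cv2.resize(c['color'][y0:y1,x0:x1],None,fx=k,fy=k,interpolation=cv2.INTER_CUBIC))
E
python3 - <<'E'
from h import *;import pickle
d=pickle.load(open('c0.pkl','rb'));t=d['top'];s=d['scene']
roi=(260,140,430,230)
for nm,lo,hi in(('green',(35,90,60),(80,255,255)),('red',(0,130,80),(8,255,255)),('red2',(172,130,80),(180,255,255))):
    for n,c,ro in(('top',t,roi),('scene',s,(200,180,400,300))):
        b,_=blobs(c,lo,hi,4,ro);print(nm,n,b)
save(t,'pics/topc.png',(265,140,425,230),5)
save(s,'pics/scenec.png',(200,180,400,300),4)
E
```

```text
green top [(np.int32(102), [350, 163, 41, 7], [369.9, 166.2]), (np.int32(60), [367, 192, 13, 6], [372.8, 194.4]), (np.int32(43), [358, 207, 33, 5], [373.9, 208.7])]
green scene [(np.int32(55), [245, 209, 22, 6], [256.0, 211.7]), (np.int32(4), [268, 208, 4, 1], [269.5, 208.0]), (np.int32(10), [236, 214, 8, 2], [239.7, 214.6]), (np.int32(91), [251, 216, 14, 9], [257.4, 220.0]), (np.int32(147), [237, 230, 54, 15], [263.7, 237.4])]
red top [(np.int32(40), [368, 168, 5, 14], [369.6, 174.2]), (np.int32(12), [329, 184, 4, 4], [330.2, 185.7]), (np.int32(12), [323, 186, 4, 4], [324.5, 187.5]), (np.int32(15), [311, 189, 5, 4], [313.1, 190.5]), (np.int32(13), [317, 188, 5, 4], [318.8, 189.2]), (np.int32(11), [306, 191, 4, 4], [307.2, 192.3]), (np.int32(16), [330, 191, 5, 4], [332.2, 192.4]), (np.int32(14), [300, 192, 4, 4], [301.5, 193.7]), (np.int32(15), [325, 192, 4, 5], [326.5, 194.1]), (np.int32(15), [319, 194, 4, 4], [320.6, 195.6]), (np.int32(13), [307, 197, 4, 5], [308.9, 198.8]), (np.int32(15), [313, 196, 5, 4], [314.7, 197.3]), (np.int32(15), [301, 199, 5, 4], [303.1, 200.5])]
red scene [(np.int32(158), [320, 208, 26, 17], [332.3, 216.2]), (np.int32(40), [313, 217, 8, 11], [316.5, 222.0]), (np.int32(40), [306, 219, 8, 11], [309.9, 224.3]), (np.int32(8), [260, 233, 4, 3], [261.6, 233.6]), (np.int32(20), [262, 240, 5, 6], [264.6, 242.1])]
red2 top []
red2 scene []
```

View pics/topc.png

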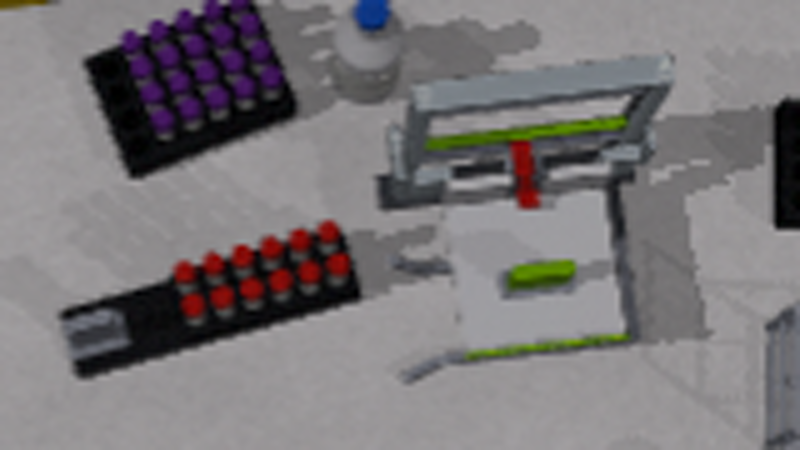

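View pics/scenec.png

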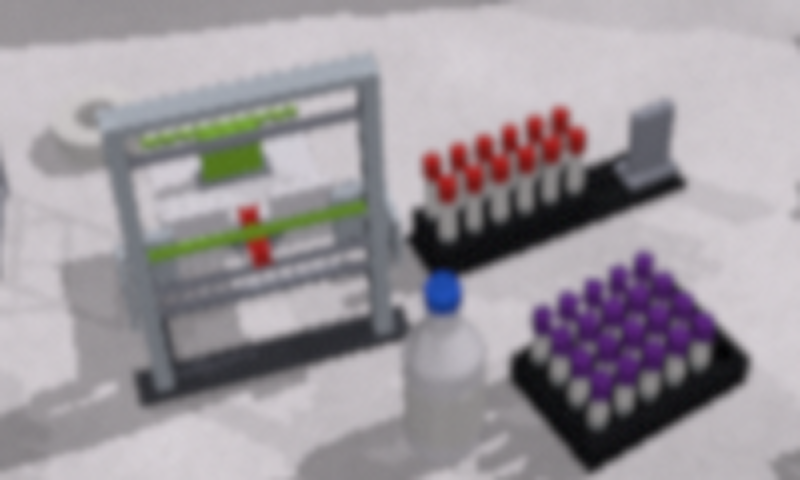

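The top crop shows the shelf's green handle (crop 540,272), its green front lip, the red pawl, and the rack's grey handle at (95,330). The scene crop shows the green rung from (150,255) to (365,208) and the rack clear of the lane mouth.

```bash
python3 - <<'E'
from h import *;import pickle
d=pickle.load(open('c0.pkl','rb'));t=d['top'];s=d['scene']
print('cams',ray(t,[[0,0]])[0].round(3),ray(s,[[0,0]])[0].round(3))
def lineof(c,roi,z):
    b,m=blobs(c,(35,90,60),(80,255,255),4,roi);ys,xs=np.nonzero(m);return plane(c,np.c_[xs,ys],z)
def yaw(P):
    c=P[:,:2].mean(0);v=np.linalg.svd(P[:,:2]-c)[2][0];v*=np.sign(v[1]);return c.round(4),np.degrees(np.arctan2(-v[0],v[1])).round(2),np.ptp((P[:,:2]-c)@v).round(3)
print('lip',yaw(lineof(t,(355,204,395,214),.101)))
print('rung@z170',yaw(lineof(t,(345,160,395,171),.17)))
print('handle top',yaw(lineof(t,(364,188,384,200),.153)))
# green rung height: columns of rung from both views, match by stand-y: intersect plane of top-view rays (x-y line) w/ scene mid ray
for z in (.141,.15,.16,.17,.18,.19):
    a=lineof(t,(345,160,395,171),z);b=lineof(s,(234,226,295,248),z)
    print(z,yaw(a),yaw(b))
# red caps -> rack
b,_=blobs(t,(0,130,80),(8,255,255),4,(295,180,340,210))
P=plane(t,[x[2] for x in b],.100);print('caps',yaw(P),len(b))
u,v=95,330
print('rackhandle px',plane(t,[[265+90/5,140+325/5],[265+118/5,140+318/5],[265+68/5,140+328/5]],.085).round(4))
E
```

```text
cams [0.245 0.08  1.76 ] [ 1.434 -0.221  0.978]
lip (array([ 0.5038, -0.1482]), np.float64(1.4), np.float64(0.128))
rung@z170 (array([ 0.6604, -0.1435]), np.float64(1.48), np.float64(0.157))
handle top (array([ 0.5519, -0.1438]), np.float64(6.04), np.float64(0.05))
0.141 (array([ 0.668 , -0.1476]), np.float64(1.48), np.float64(0.16)) (array([ 0.6568, -0.1457]), np.float64(1.34), np.float64(0.16))
0.15 (array([ 0.6656, -0.1463]), np.float64(1.48), np.float64(0.159)) (array([ 0.6651, -0.1465]), np.float64(1.34), np.float64(0.159))
0.16 (array([ 0.663 , -0.1449]), np.float64(1.48), np.float64(0.158)) (array([ 0.6744, -0.1474]), np.float64(1.34), np.float64(0.157))
0.17 (array([ 0.6604, -0.1435]), np.float64(1.48), np.float64(0.157)) (array([ 0.6837, -0.1483]), np.float64(1.34), np.float64(0.155))
0.18 (array([ 0.6578, -0.1421]), np.float64(1.48), np.float64(0.156)) (array([ 0.693 , -0.1492]), np.float64(1.34), np.float64(0.153))
0.19 (array([ 0.6552, -0.1407]), np.float64(1.48), np.float64(0.155)) (array([ 0.7023, -0.1501]), np.float64(1.34), np.float64(0.151))
caps (array([0.5888, 0.0711]), np.float64(10.33), np.float64(0.121)) 12
rackhandle px [[0.5566 0.2104 0.085 ]
 [0.5601 0.1876 0.085 ]
 [0.5559 0.2282 0.085 ]]
```

```bash
cat >> h.py <<'E'
def plan(x,y,z,yawdeg,s=None):
    """shift (tool axes, mm) and turn (deg) to TCP x,y,z with jaw axis at yawdeg (mod 180)"""
    if s is None:
        from bench import r;s=r.get_state()
    M=R.from_rotvec(s['eef_rot']).as_matrix()
    print('clk',round(s['clock'],2),'tcp',np.round(s['tcp_pos'],4),'grip',round(s['gripper_width'],4),'F',np.round(s['ft_force'],1),'q',np.round(s['joint_positions'],2))
    a=np.degrees(np.arctan2(M[1,2],M[0,2]));dy=(yawdeg-a+90)%180-90
    print('toolX',M[:,0].round(3),'toolY',M[:,1].round(3),'jaw yaw',a.round(2),'travel mm',(M.T@(np.array([x,y,z])-s['tcp_pos'])*1000).round(1),'turn',round(dy*np.sign(M[2,1]),2))
E
python3 -c "
from h import *;plan(.556,-.148,.256,1.4)"
```

```text
clk 0.1 tcp [0.1605 0.6037 0.2557] grip 0.0855 F [-0.1  0.4 -0.2] q [-1.35  0.42 -0.01  1.61  0.    1.11 -0.05]
toolX [ 0.966 -0.257  0.   ] toolY [-0.    -0.001 -1.   ] jaw yaw 75.12 travel mm [ 5.753e+02  5.000e-01 -6.249e+02] turn 73.72
```

```bash
python3 -m pendant '[{"grip":0.085,"travel":[20,0,-22],"turn":4}]' >/dev/null 2>&1; python3 -m pendant '[{"grip":0.085,"travel":[0.02,0,-0.022],"turn":4},{"grip":0.085,"travel":[0.06,0,-0.065],"turn":10},{"grip":0.085,"travel":[0.1,0,-0.109],"turn":16},{"grip":0.085,"travel":[0.14,0,-0.152],"turn":22},{"grip":0.085,"travel":[0.18,0,-0.195],"turn":28},{"grip":0.085,"travel":[0.22,0,-0.239],"turn":34},{"grip":0.085,"travel":[0.26,0,-0.282],"turn":39},{"grip":0.085,"travel":[0.29,0,-0.315],"turn":44}]' 30; python3 -c "
from h import *;plan(.556,-.148,.235,1.4)"
```

```text
clock: 1.1
tcp_pos: [0.3605, 0.2229, 0.2563]
eef_rot: [-1.417, 0.804, -0.804]
ft_force: [0.2, 0.3, 0.1]
gripper_width: 0.0852
clk 1.1 tcp [0.3605 0.2229 0.2563] grip 0.0852 F [0.2 0.3 0.1] q [-0.95  0.05  0.34  2.09 -0.02  1.01 -0.07]
toolX [ 0.513 -0.858 -0.   ] toolY [-0.  0. -1.] jaw yaw 30.88 travel mm [418.6  21.3 -22.6] turn 29.48
```

```bash
python3 -m pendant '[{"grip":0.085,"travel":[0.05,0,-0.003],"turn":4},{"grip":0.085,"travel":[0.11,0,-0.006],"turn":8},{"grip":0.085,"travel":[0.17,0,-0.01],"turn":12},{"grip":0.085,"travel":[0.23,0,-0.013],"turn":17},{"grip":0.085,"travel":[0.29,0,-0.016],"turn":21},{"grip":0.085,"travel":[0.35,0.01,-0.019],"turn":25},{"grip":0.085,"travel":[0.4,0.02,-0.022],"turn":29},{"grip":0.085,"travel":[0.419,0.021,-0.023],"turn":29.5}]'; python3 - <<'E'
from h import *;plan(.556,-.148,.14,1.4)
from bench import eyes;import pickle
c=eyes.capture('wrist');pickle.dump(c,open('w1.pkl','wb'));cv2.imwrite('pics/w1.png',c['color'])
print(c['fx'],ray(c,[[0,0]])[0])
b,m=blobs(c,(35,90,60),(80,255,255),60);print(b)
E
```

```text
clock: 2.1
tcp_pos: [0.5568, -0.1482, 0.2343]
eef_rot: [-1.223, 1.192, -1.191]
ft_force: [-0.7, 0.2, -0.5]
gripper_width: 0.085
clk 2.1 tcp [ 0.5568 -0.1482  0.2343] grip 0.085 F [-0.7  0.2 -0.5] q [-0.32  0.42  0.68  1.78 -0.3   1.05  0.49]
toolX [ 0.024 -1.     0.001] toolY [-0.002 -0.001 -1.   ] jaw yaw 1.4 travel mm [-0.4 94.3 -0.6] turn -0.0
350.4263030715359 [ 0.55400759 -0.07141506  0.35074261]
[(np.int32(3720), [476, 82, 51, 227], [500.5, 187.7]), (np.int32(1064), [235, 108, 17, 172], [243.4, 191.4]), (np.int32(1626), [307, 166, 20, 91], [316.4, 211.4])]
```

View pics/w1.png

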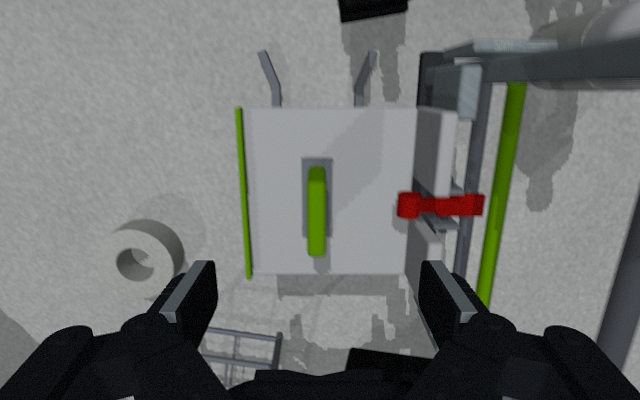

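The wrist view shows the handle's top at (316,211) and the shelf lip at (243,191); the handle sits centred between the jaws in tool z. Refining from it.

```bash
python3 - <<'E'
from h import *;import pickle
c=pickle.load(open('w1.pkl','rb'))
for roi,z in(((300,160,335,262),.153),((230,100,256,285),.101),((470,80,530,310),.15)):
    b,m=blobs(c,(35,90,60),(80,255,255),60,roi)
    k=max(cv2.findContours(m,0,2)[0],key=cv2.contourArea);ctr,wh,a=cv2.minAreaRect(k)
    P=plane(c,cv2.boxPoints((ctr,wh,a)),z);C=plane(c,[ctr],z)[0]
    e=sorted([(np.linalg.norm(P[i]-P[i-1]),P[i]-P[i-1]) for i in range(4)],key=lambda t:t[0]);v=e[-1][1];v=v*np.sign(v[1])
    print(z,C.round(4),'L,W',e[-1][0].round(4),e[0][0].round(4),'yaw',np.degrees(np.arctan2(-v[0],v[1])).round(2))
ys,xs=np.nonzero(cv2.inRange(cv2.cvtColor(c['color'],cv2.COLOR_BGR2HSV),(0,0,170),(180,40,255)))
E
```

```text
0.153 [ 0.5545 -0.1422  0.153 ] L,W 0.0573 0.0109 yaw 0.89
0.101 [ 0.5    -0.1484  0.101 ] L,W 0.1341 0.0045 yaw 1.27
0.15 [ 0.6646 -0.1298  0.15  ] L,W 0.1443 0.0108 yaw 2.58
```

```bash
python3 -m pendant '[{"grip":0.045,"travel":[0,0.02,-0.002],"turn":0},{"grip":0.045,"travel":[0,0.045,-0.002],"turn":0},{"grip":0.045,"travel":[-0.001,0.07,-0.002],"turn":0},{"grip":0.045,"travel":[-0.001,0.085,-0.002],"turn":0},{"grip":0.045,"travel":[-0.001,0.094,-0.002],"turn":0},{"grip":0.03,"travel":[-0.001,0.094,-0.002],"turn":0},{"grip":0.015,"travel":[-0.001,0.094,-0.002],"turn":0},{"grip":0,"travel":[-0.001,0.094,-0.002],"turn":0}]' 50; python3 -m pendant '[{"grip":0,"travel":[0,0,0],"turn":0},{"grip":0,"travel":[0,0,0],"turn":0},{"grip":0,"travel":[0,0,0],"turn":0},{"grip":0,"travel":[0,0,0],"turn":0},{"grip":0,"travel":[0,-0.001,0],"turn":0},{"grip":0,"travel":[0,-0.002,0],"turn":0},{"grip":0,"travel":[0,-0.003,0],"turn":0},{"grip":0,"travel":[0,-0.004,0],"turn":0}]'
```

```text
clock: 3.15
tcp_pos: [0.5549, -0.1447, 0.1421]
eef_rot: [-1.222, 1.188, -1.189]
ft_force: [-3.5, 0.7, 8.1]
gripper_width: 0.0111
clock: 4.15
tcp_pos: [0.5549, -0.1446, 0.1454]
eef_rot: [-1.222, 1.188, -1.189]
ft_force: [5.0, -2.4, -7.6]
gripper_width: 0.0111
```

```bash
python3 -m pendant '[{"grip":0,"travel":[0,-0.01,0],"turn":0},{"grip":0,"travel":[0,-0.024,0],"turn":0},{"grip":0,"travel":[0,-0.039,0],"turn":0},{"grip":0,"travel":[0,-0.054,0],"turn":0},{"grip":0,"travel":[0,-0.069,0],"turn":0},{"grip":0,"travel":[0,-0.084,0],"turn":0},{"grip":0,"travel":[0,-0.098,0],"turn":0},{"grip":0,"travel":[0,-0.108,0],"turn":0}]'; python3 - <<'E'
from h import *;plan(.5549,-.1446,.2545,1.4)
from bench import eyes;import pickle
c=eyes.capture('scene');pickle.dump(c,open('s2.pkl','wb'));save(c,'pics/s2.png',(210,170,330,290),5)
E
```

```text
clock: 5.15
tcp_pos: [0.5549, -0.1447, 0.2539]
eef_rot: [-1.222, 1.188, -1.189]
ft_force: [6.5, -2.7, -7.9]
gripper_width: 0.0115
clk 5.15 tcp [ 0.5549 -0.1447  0.2539] grip 0.0115 F [ 6.5 -2.7 -7.9] q [-0.34  0.39  0.69  1.77 -0.28  1.08  0.48]
toolX [ 0.028 -1.     0.   ] toolY [ 0.001 -0.    -1.   ] jaw yaw 1.61 travel mm [-0.1 -0.6  0. ] turn 0.21
```

View pics/s2.png

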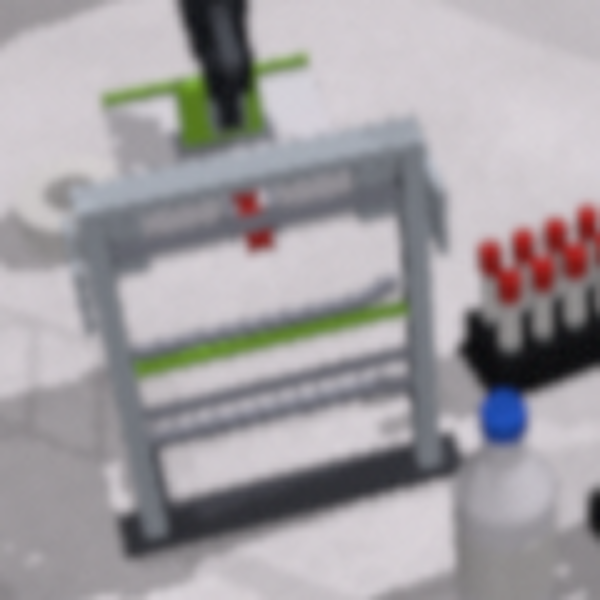

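The picture shows the pawl (crop 255,220) level again and well above the green rung (crop 270,340). Lowering, first to just above the expected seat at about 0.039.

```bash
python3 -m pendant '[{"grip":0,"travel":[0,0.005,0],"turn":0},{"grip":0,"travel":[0,0.013,0],"turn":0},{"grip":0,"travel":[0,0.022,0],"turn":0},{"grip":0,"travel":[0,0.031,0],"turn":0},{"grip":0,"travel":[0,0.040,0],"turn":0},{"grip":0,"travel":[0,0.048,0],"turn":0},{"grip":0,"travel":[0,0.055,0],"turn":0},{"grip":0,"travel":[0,0.060,0],"turn":0}]'; python3 -m pendant '[{"grip":0,"travel":[0,0.001,0],"turn":0},{"grip":0,"travel":[0,0.002,0],"turn":0},{"grip":0,"travel":[0,0.003,0],"turn":0},{"grip":0,"travel":[0,0.004,0],"turn":0},{"grip":0,"travel":[0,0.005,0],"turn":0},{"grip":0,"travel":[0,0.006,0],"turn":0},{"grip":0,"travel":[0,0.007,0],"turn":0},{"grip":0,"travel":[0,0.008,0],"turn":0}]'
```

```text
clock: 6.2
tcp_pos: [0.5549, -0.1447, 0.1923]
eef_rot: [-1.223, 1.188, -1.189]
ft_force: [6.5, -2.7, -5.3]
gripper_width: 0.0111
clock: 7.2
tcp_pos: [0.5549, -0.1447, 0.1845]
eef_rot: [-1.223, 1.188, -1.189]
ft_force: [7.3, -2.9, -5.3]
gripper_width: 0.0117
```

Height is about 0.043 now; feeling for the seat in small steps.

```bash
python3 -m pendant '[{"grip":0,"travel":[0,0.0005,0],"turn":0},{"grip":0,"travel":[0,0.001,0],"turn":0},{"grip":0,"travel":[0,0.0015,0],"turn":0},{"grip":0,"travel":[0,0.002,0],"turn":0},{"grip":0,"travel":[0,0.0025,0],"turn":0},{"grip":0,"travel":[0,0.003,0],"turn":0},{"grip":0,"travel":[0,0.003,0],"turn":0},{"grip":0,"travel":[0,0.003,0],"turn":0}]'
```

```text
clock: 8.2
tcp_pos: [0.5549, -0.1446, 0.1815]
eef_rot: [-1.223, 1.188, -1.189]
ft_force: [6.6, -2.6, -6.4]
gripper_width: 0.0113
```

```bash
python3 -m pendant '[{"grip":0,"travel":[0,0.0005,0],"turn":0},{"grip":0,"travel":[0,0.001,0],"turn":0},{"grip":0,"travel":[0,0.0015,0],"turn":0},{"grip":0,"travel":[0,0.002,0],"turn":0},{"grip":0,"travel":[0,0.0025,0],"turn":0},{"grip":0,"travel":[0,0.003,0],"turn":0},{"grip":0,"travel":[0,0.003,0],"turn":0},{"grip":0,"travel":[0,0.003,0],"turn":0}]'
```

```text
clock: 9.2
tcp_pos: [0.5549, -0.1447, 0.18]
eef_rot: [-1.222, 1.188, -1.189]
ft_force: [-2.5, 1.3, 17.1]
gripper_width: 0.0113
```

```bash
python3 -m pendant '[{"grip":0,"travel":[0,-0.0005,0],"turn":0},{"grip":0,"travel":[0,-0.001,0],"turn":0},{"grip":0,"travel":[0,-0.001,0],"turn":0},{"grip":0,"travel":[0,-0.001,0],"turn":0},{"grip":0,"travel":[0,-0.001,0],"turn":0},{"grip":0,"travel":[0,-0.001,0],"turn":0},{"grip":0,"travel":[0,-0.001,0],"turn":0},{"grip":0,"travel":[0,-0.001,0],"turn":0}]';python3 - <<'E'
from h import *
from bench import eyes;import pickle
c=eyes.capture('scene');pickle.dump(c,open('s3.pkl','wb'));save(c,'pics/s3.png',(210,180,330,270),6)
E
```

```text
clock: 10.2
tcp_pos: [0.5549, -0.1447, 0.1805]
eef_rot: [-1.222, 1.188, -1.189]
ft_force: [2.1, -0.6, 5.5]
gripper_width: 0.0114
```

View pics/s3.png

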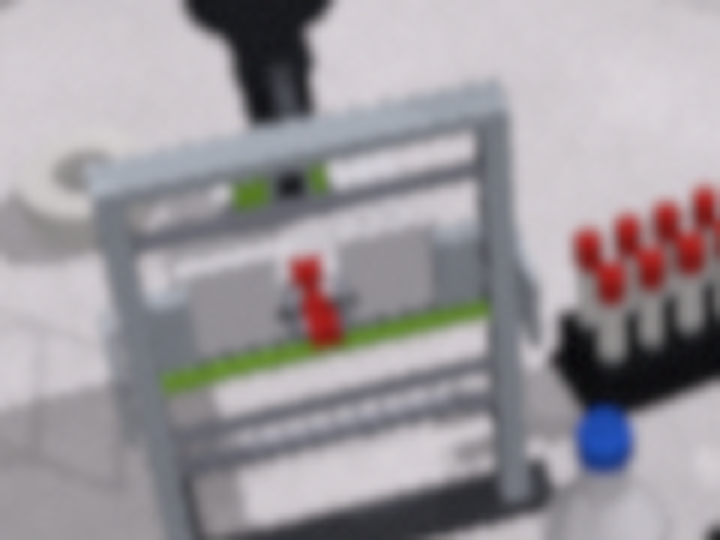

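The pawl nose (crop 322,325) rests on top of the green rung and is level. Letting go and rising.

```bash
python3 -m pendant '[{"grip":0.02,"travel":[0,0,0],"turn":0},{"grip":0.03,"travel":[0,0,0],"turn":0},{"grip":0.045,"travel":[0,0,0],"turn":0},{"grip":0.045,"travel":[0,0,0],"turn":0},{"grip":0.045,"travel":[0,-0.02,0],"turn":0},{"grip":0.045,"travel":[0,-0.05,0],"turn":0},{"grip":0.045,"travel":[0,-0.08,0],"turn":0},{"grip":0.045,"travel":[0,-0.09,0],"turn":0}]' 30; python3 - <<'E'
from h import *;plan(.5500,.195,.27,10.3)
from bench import eyes;import pickle
c=eyes.capture('top');pickle.dump(c,open('t4.pkl','wb'))
print(blobs(c,(35,90,60),(80,255,255),4,(340,140,400,230))[0])
b,_=blobs(c,(0,130,80),(8,255,255),4,(295,180,340,210))
P=plane(c,[x[2] for x in b],.105);print(len(b),P.mean(0))
E
```

```text
clock: 11.25
tcp_pos: [0.5553, -0.1449, 0.2731]
eef_rot: [-1.22, 1.186, -1.19]
ft_force: [0.1, -0.5, -0.2]
gripper_width: 0.0447
clk 11.25 tcp [ 0.5553 -0.1449  0.2731] grip 0.0447 F [ 0.1 -0.5 -0.2] q [-0.35  0.37  0.71  1.75 -0.27  1.12  0.47]
toolX [ 0.028 -1.     0.   ] toolY [ 0.003 -0.    -1.   ] jaw yaw 1.6 travel mm [-339.9    3.     4.2] turn -8.7
[(np.int32(40), [350, 166, 16, 4], [357.6, 167.7])]
12 [0.5876839  0.07113394 0.105     ]
```

```bash
python3 -m pendant '[{"grip":0.045,"travel":[-0.03,-0.005,0],"turn":-1},{"grip":0.045,"travel":[-0.08,-0.005,0.004],"turn":-3},{"grip":0.045,"travel":[-0.135,-0.005,0.007],"turn":-4},{"grip":0.045,"travel":[-0.19,-0.005,0.01],"turn":-5},{"grip":0.045,"travel":[-0.245,0,0.013],"turn":-6},{"grip":0.045,"travel":[-0.3,0.01,0.016],"turn":-7.5},{"grip":0.045,"travel":[-0.34,0.03,0.017],"turn":-8.7},{"grip":0.045,"travel":[-0.357,0.04,0.017],"turn":-8.7}]'; python3 - <<'E'
from h import *;plan(.562,.2137,.07,10.3)
from bench import eyes;import pickle
c=eyes.capture('wrist');pickle.dump(c,open('w5.pkl','wb'));cv2.imwrite('pics/w5.png',c['color'])
print(proj(c,[[.562,.2137,.085],[.588,.071,.105],[.58,.1154,0]]).round(0).tolist())
b,_=blobs(c,(0,130,80),(8,255,255),30);print([(x[0],x[2]) for x in b])
E
```

```text
clock: 12.3
tcp_pos: [0.5606, 0.2151, 0.2287]
eef_rot: [-1.292, 1.075, -1.073]
ft_force: [-0.2, 0.3, -0.1]
gripper_width: 0.045
clk 12.3 tcp [0.5606 0.2151 0.2287] grip 0.045 F [-0.2  0.3 -0.1] q [-0.83  0.44  0.54  1.72 -0.26  1.05 -0.02]
toolX [ 0.182 -0.983  0.   ] toolY [-0.002 -0.001 -1.   ] jaw yaw 10.48 travel mm [  1.6 158.7   1.4] turn 0.18
[[321.0, 194.0], [320.0, 364.0], [320.0, 259.0]]
[(np.int32(1276), [302.2, 320.7]), (np.int32(1134), [335.1, 320.1]), (np.int32(93), [303.5, 369.3]), (np.int32(89), [334.2, 368.9])]
```

View pics/w5.png

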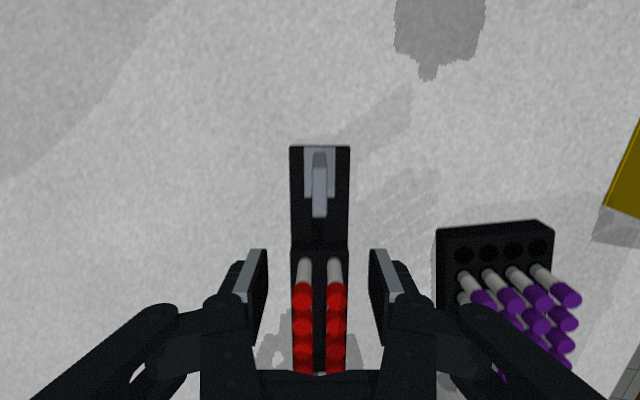

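The wrist view shows the rack handle's top centre at (319,192), within 2 px of the prediction, and the foot's edges parallel to the tool axes. Descending and grasping.

```bash
python3 -m pendant '[{"grip":0.045,"travel":[0,0.03,0],"turn":0},{"grip":0.045,"travel":[0,0.07,0],"turn":0},{"grip":0.045,"travel":[0,0.11,0],"turn":0},{"grip":0.045,"travel":[0.001,0.14,0.001],"turn":0},{"grip":0.045,"travel":[0.001,0.155,0.001],"turn":0},{"grip":0.045,"travel":[0.001,0.16,0.001],"turn":0},{"grip":0.02,"travel":[0.001,0.16,0.001],"turn":0},{"grip":0,"travel":[0.001,0.16,0.001],"turn":0}]' 35; python3 -m pendant '[{"grip":0,"travel":[0,0,0],"turn":0},{"grip":0,"travel":[0,0,0],"turn":0},{"grip":0,"travel":[0,0,0],"turn":0},{"grip":0,"travel":[0,0,0],"turn":0},{"grip":0,"travel":[0,0,0],"turn":0},{"grip":0,"travel":[0,0,0],"turn":0},{"grip":0,"travel":[0,0,0],"turn":0},{"grip":0,"travel":[0,0,0],"turn":0}]'; python3 -c "
from h import *;plan(.5458,.2145,.068,1.45)"
```

```text
clock: 13.35
tcp_pos: [0.5633, 0.2121, 0.0714]
eef_rot: [-1.288, 1.075, -1.076]
ft_force: [0.0, 0.2, -0.3]
gripper_width: 0.0116
clock: 14.35
tcp_pos: [0.5633, 0.2121, 0.0714]
eef_rot: [-1.288, 1.075, -1.076]
ft_force: [-1.1, -0.3, 8.2]
gripper_width: 0.0116
clk 14.35 tcp [0.5633 0.2121 0.0714] grip 0.0116 F [-1.1 -0.3  8.2] q [-0.74  0.65  0.44  1.81 -0.38  0.76  0.08]
toolX [ 0.179 -0.984 -0.   ] toolY [ 0.001  0.001 -1.   ] jaw yaw 10.3 travel mm [ -5.5   3.4 -16.8] turn 8.85
```

```bash
python3 -m pendant '[{"grip":0,"travel":[0,-0.001,-0.001],"turn":0.5},{"grip":0,"travel":[-0.001,-0.001,-0.004],"turn":2},{"grip":0,"travel":[-0.002,-0.001,-0.007],"turn":3.5},{"grip":0,"travel":[-0.003,-0.001,-0.010],"turn":5},{"grip":0,"travel":[-0.004,-0.001,-0.013],"turn":6.5},{"grip":0,"travel":[-0.005,-0.001,-0.015],"turn":8},{"grip":0,"travel":[-0.0055,-0.001,-0.017],"turn":9},{"grip":0,"travel":[-0.0055,-0.001,-0.017],"turn":9}]'; python3 - <<'E'
from h import *;plan(.5458,.2145,.068,1.45)
from bench import eyes;import pickle
c=eyes.capture('top');pickle.dump(c,open('t6.pkl','wb'));save(c,'pics/t6.png',(265,140,425,230),5)
b,_=blobs(c,(0,130,80),(8,255,255),4,(295,180,350,215));P=plane(c,[x[2] for x in b],.100)
print(len(b),P.round(3).tolist())
if len(b)==12:
    q=P[:,:2]-P[:,:2].mean(0);v=np.linalg.svd(q)[2][0];v*=np.sign(v[1]);print(P.mean(0),np.degrees(np.arctan2(-v[0],v[1])))
E
```

```text
clock: 15.35
tcp_pos: [0.5449, 0.2144, 0.0714]
eef_rot: [-1.22, 1.193, -1.192]
ft_force: [0.0, 0.3, 4.7]
gripper_width: 0.0117
clk 15.35 tcp [0.5449 0.2144 0.0714] grip 0.0117 F [0.  0.3 4.7] q [-0.8   0.64  0.48  1.85 -0.42  0.75 -0.06]
toolX [ 0.023 -1.    -0.   ] toolY [-0.  0. -1.] jaw yaw 1.3 travel mm [-0.1  3.4  0.9] turn -0.15
12 [[0.564, 0.036, 0.1], [0.565, 0.012, 0.1], [0.562, 0.107, 0.1], [0.564, 0.084, 0.1], [0.563, 0.061, 0.1], [0.561, 0.132, 0.1], [0.537, 0.011, 0.1], [0.536, 0.084, 0.1], [0.534, 0.06, 0.1], [0.536, 0.035, 0.1], [0.533, 0.132, 0.1], [0.534, 0.109, 0.1]]
[0.54902575 0.07187962 0.1       ] 1.7231704009750637
```

View pics/t6.png

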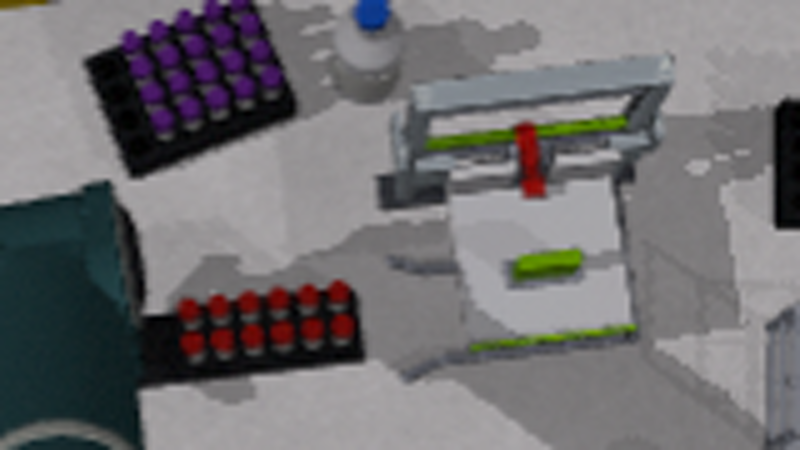

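Rack is now parallel to the lane; the flares' ends are at crop (395,262) and (408,376). Checking the lane's centre line against those before entering.

```bash
python3 - <<'E'
from h import *;import pickle
c=pickle.load(open('t6.pkl','rb'))
f=lambda a:[[265+x/5,140+y/5] for x,y in a]
print(plane(c,f([(392,262),(406,376),(428,266),(440,358)]),.012).round(4))
w=pickle.load(open('w1.pkl','rb'))   # flares in wrist view w1: tips, bends
print(plane(w,[[263,52],[371,53],[277,92],[360,92],[277,105],[360,105]],.012).round(4))
E
```

```text
[[ 0.5993 -0.0411  0.012 ]
 [ 0.5018 -0.0424  0.012 ]
 [ 0.593  -0.0709  0.012 ]
 [ 0.5142 -0.0723  0.012 ]]
[[ 0.5033 -0.0423  0.012 ]
 [ 0.6003 -0.0408  0.012 ]
 [ 0.5155 -0.0766  0.012 ]
 [ 0.5924 -0.0747  0.012 ]
 [ 0.5154 -0.0883  0.012 ]
 [ 0.5931 -0.0863  0.012 ]]
```

The lane centre from the flares agrees within about 1 mm with both views and with the rack's line. Entering.

```bash
python3 -m pendant '[{"grip":0,"travel":[0.008,0,0],"turn":0},{"grip":0,"travel":[0.02,0,0],"turn":-0.1},{"grip":0,"travel":[0.032,0,0.0005],"turn":-0.1},{"grip":0,"travel":[0.044,0,0.0005],"turn":-0.1},{"grip":0,"travel":[0.056,0,0.0005],"turn":-0.1},{"grip":0,"travel":[0.068,0,0.0005],"turn":-0.1},{"grip":0,"travel":[0.08,0,0.0005],"turn":-0.1},{"grip":0,"travel":[0.09,0,0.0005],"turn":-0.1}]'; python3 -m pendant '[{"grip":0,"travel":[0.006,0,0],"turn":0},{"grip":0,"travel":[0.016,0,0],"turn":0},{"grip":0,"travel":[0.026,0,0],"turn":0},{"grip":0,"travel":[0.036,0,0],"turn":0},{"grip":0,"travel":[0.046,0,0],"turn":0},{"grip":0,"travel":[0.056,0,0],"turn":0},{"grip":0,"travel":[0.066,0,0],"turn":0},{"grip":0,"travel":[0.074,0,0],"turn":0}]'; python3 - <<'E'
from h import *;plan(.5513,-.003,.068,1.45)
from bench import eyes;import pickle
c=eyes.capture('scene');save(c,'pics/s7.png',(210,170,370,290),5)
E
```

```text
clock: 16.4
tcp_pos: [0.5476, 0.1246, 0.0714]
eef_rot: [-1.22, 1.191, -1.19]
ft_force: [0.5, 5.4, 5.0]
gripper_width: 0.0115
clock: 17.4
tcp_pos: [0.5495, 0.0506, 0.0714]
eef_rot: [-1.221, 1.191, -1.19]
ft_force: [0.1, 5.6, 5.0]
gripper_width: 0.0117
clk 17.4 tcp [0.5495 0.0506 0.0714] grip 0.0117 F [0.1 5.6 5. ] q [-0.53  0.59  0.49  1.94 -0.41  0.71  0.23]
toolX [ 0.025 -1.    -0.001] toolY [-0.     0.001 -1.   ] jaw yaw 1.44 travel mm [53.7  3.4  0.5] turn -0.01
```

View pics/s7.png

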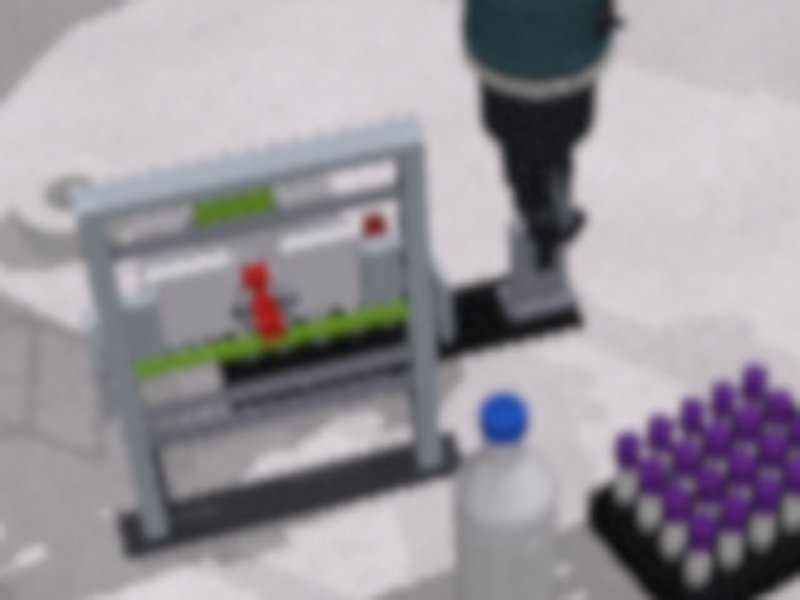

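The rack is going under the shelf cleanly (its tubes at crop 375,225), pawl still on the green rung. Advancing 45 mm, then feeling for the stop.

```bash
python3 -m pendant '[{"grip":0,"travel":[0.006,0,0],"turn":0},{"grip":0,"travel":[0.014,0,0],"turn":0},{"grip":0,"travel":[0.022,0,0],"turn":0},{"grip":0,"travel":[0.029,0,0],"turn":0},{"grip":0,"travel":[0.035,0,0],"turn":0},{"grip":0,"travel":[0.04,0,0],"turn":0},{"grip":0,"travel":[0.044,0,0],"turn":0},{"grip":0,"travel":[0.046,0,0],"turn":0}]'; python3 -m pendant '[{"grip":0,"travel":[0.0005,0,0],"turn":0},{"grip":0,"travel":[0.001,0,0],"turn":0},{"grip":0,"travel":[0.0015,0,0],"turn":0},{"grip":0,"travel":[0.002,0,0],"turn":0},{"grip":0,"travel":[0.0025,0,0],"turn":0},{"grip":0,"travel":[0.003,0,0],"turn":0},{"grip":0,"travel":[0.003,0,0],"turn":0},{"grip":0,"travel":[0.003,0,0],"turn":0}]'
```

```text
clock: 18.45
tcp_pos: [0.5506, 0.005, 0.0714]
eef_rot: [-1.221, 1.191, -1.19]
ft_force: [-1.0, 6.8, 6.6]
gripper_width: 0.0116
clock: 19.45
tcp_pos: [0.5507, 0.0023, 0.0714]
eef_rot: [-1.221, 1.191, -1.19]
ft_force: [-0.5, 6.2, 5.1]
gripper_width: 0.0117
```

```bash
python3 -m pendant '[{"grip":0,"travel":[0.0005,0,0],"turn":0},{"grip":0,"travel":[0.001,0,0],"turn":0},{"grip":0,"travel":[0.0015,0,0],"turn":0},{"grip":0,"travel":[0.002,0,0],"turn":0},{"grip":0,"travel":[0.002,0,0],"turn":0},{"grip":0,"travel":[0.002,0,0],"turn":0},{"grip":0,"travel":[0.002,0,0],"turn":0},{"grip":0,"travel":[0.002,0,0],"turn":0}]'
```

```text
clock: 20.45
tcp_pos: [0.5508, 0.0003, 0.0714]
eef_rot: [-1.221, 1.191, -1.19]
ft_force: [0.3, 6.4, 5.8]
gripper_width: 0.0118
```

```bash
python3 -m pendant '[{"grip":0,"travel":[0.0005,0,0],"turn":0},{"grip":0,"travel":[0.001,0,0],"turn":0},{"grip":0,"travel":[0.0015,0,0],"turn":0},{"grip":0,"travel":[0.0015,0,0],"turn":0},{"grip":0,"travel":[0.0015,0,0],"turn":0},{"grip":0,"travel":[0.0015,0,0],"turn":0},{"grip":0,"travel":[0.0015,0,0],"turn":0},{"grip":0,"travel":[0.0015,0,0],"turn":0}]'
```

```text
clock: 21.45
tcp_pos: [0.5508, -0.0013, 0.0714]
eef_rot: [-1.221, 1.191, -1.19]
ft_force: [0.0, 6.1, 5.7]
gripper_width: 0.0118
```

```bash
python3 -m pendant '[{"grip":0,"travel":[0.0005,0,0],"turn":0},{"grip":0,"travel":[0.001,0,0],"turn":0},{"grip":0,"travel":[0.0015,0,0],"turn":0},{"grip":0,"travel":[0.0015,0,0],"turn":0},{"grip":0,"travel":[0.0015,0,0],"turn":0},{"grip":0,"travel":[0.0015,0,0],"turn":0},{"grip":0,"travel":[0.0015,0,0],"turn":0},{"grip":0,"travel":[0.0015,0,0],"turn":0}]'
```

```text
clock: 22.45
tcp_pos: [0.5508, -0.0027, 0.0714]
eef_rot: [-1.221, 1.191, -1.19]
ft_force: [-0.3, 5.5, 6.2]
gripper_width: 0.0113
```

```bash
python3 -m pendant '[{"grip":0,"travel":[0.0005,0,0],"turn":0},{"grip":0,"travel":[0.001,0,0],"turn":0},{"grip":0,"travel":[0.0015,0,0],"turn":0},{"grip":0,"travel":[0.0015,0,0],"turn":0},{"grip":0,"travel":[0.0015,0,0],"turn":0},{"grip":0,"travel":[0.0015,0,0],"turn":0},{"grip":0,"travel":[0.0015,0,0],"turn":0},{"grip":0,"travel":[0.0015,0,0],"turn":0}]'
```

```text
clock: 23.45
tcp_pos: [0.5509, -0.0038, 0.0714]
eef_rot: [-1.221, 1.191, -1.189]
ft_force: [-0.4, 9.1, 6.7]
gripper_width: 0.0113
```

```bash
python3 - <<'E'
from h import *
from bench import eyes,r;import pickle
s=r.get_state();print(s['tcp_pos'],s['ft_force'])
c=eyes.capture('wrist');pickle.dump(c,open('w8.pkl','wb'));t=eyes.capture('top');pickle.dump(t,open('t8.pkl','wb'))
a=c['color'];b=cv2.resize(t['color'][140:230,300:410],None,fx=5,fy=5,interpolation=2)
cv2.imwrite('pics/w8.png',a);cv2.imwrite('pics/t8.png',b)
E
```

```text
[ 0.55090481 -0.00378714  0.07137346] [-0.39679204  9.08838623  6.71773816]
```

View pics/t8.png

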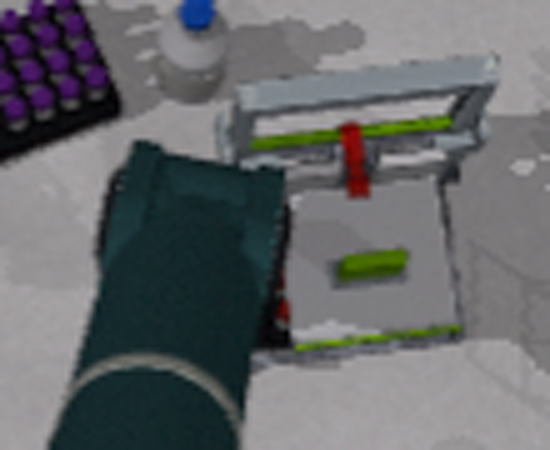

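The shelf still sits on the rung and the arm hides most of the rack. Pulling force rose from 6 to 9 N, where the stop is expected; one more small step should confirm contact.

```bash
python3 -m pendant '[{"grip":0,"travel":[0.0003,0,0],"turn":0},{"grip":0,"travel":[0.0005,0,0],"turn":0},{"grip":0,"travel":[0.0007,0,0],"turn":0},{"grip":0,"travel":[0.0007,0,0],"turn":0},{"grip":0,"travel":[0.0007,0,0],"turn":0},{"grip":0,"travel":[0.0007,0,0],"turn":0},{"grip":0,"travel":[0.0007,0,0],"turn":0},{"grip":0,"travel":[0.0007,0,0],"turn":0}]'
```

```text
clock: 24.55
tcp_pos: [0.5509, -0.0038, 0.0714]
eef_rot: [-1.22, 1.191, -1.188]
ft_force: [-0.5, 12.9, 7.4]
gripper_width: 0.0117
```

Solid: the tool did not move while the force rose to 13 N, so the rack is home. Letting go and backing straight up.

```bash
python3 -m pendant '[{"grip":0.02,"travel":[0,0,0],"turn":0},{"grip":0.03,"travel":[0,0,0],"turn":0},{"grip":0.04,"travel":[0,0,0],"turn":0},{"grip":0.04,"travel":[0,0,0],"turn":0},{"grip":0.04,"travel":[0,-0.03,0],"turn":0},{"grip":0.04,"travel":[0,-0.08,0],"turn":0},{"grip":0.04,"travel":[0,-0.13,0],"turn":0},{"grip":0.04,"travel":[0,-0.18,0],"turn":0}]'; python3 -m pendant '[{"grip":0.04,"travel":[-0.03,-0.02,0],"turn":0},{"grip":0.04,"travel":[-0.08,-0.03,-0.02],"turn":0},{"grip":0.04,"travel":[-0.13,-0.03,-0.04],"turn":0},{"grip":0.04,"travel":[-0.18,-0.03,-0.06],"turn":0},{"grip":0.04,"travel":[-0.23,-0.03,-0.08],"turn":0},{"grip":0.04,"travel":[-0.27,-0.03,-0.09],"turn":0},{"grip":0.04,"travel":[-0.3,-0.03,-0.1],"turn":0},{"grip":0.04,"travel":[-0.3,-0.03,-0.1],"turn":0}]'; python3 - <<'E'
from h import *
from bench import eyes,r
t=eyes.capture('top');s=eyes.capture('scene')
b=np.hstack([cv2.resize(c['color'][y0:y1,x0:x1],(400,400),interpolation=2) for c,(x0,y0,x1,y1) in((t,(315,150,405,240)),(s,(215,175,335,295)))])
cv2.imwrite('pics/fin.png',b)
# predicted home outline: rack foot +y end corners and handle top
o=np.array([.585,-.1472]);a=np.radians(1.45);W=lambda x,y,z:[o[0]+x*np.cos(a)-y*np.sin(a),o[1]+x*np.sin(a)+y*np.cos(a),z]
p=proj(t,[W(-.06,.17,.01),W(0,.17,.01),W(-.03,.145,.085)]);print(((p-[315,150])*400/90).round(0).tolist(),r.get_state()['ft_force'])
E
```

```text
clock: 25.55
tcp_pos: [0.5506, -0.0059, 0.2529]
eef_rot: [-1.221, 1.191, -1.191]
ft_force: [1.1, 0.7, -0.0]
gripper_width: 0.0399
clock: 26.55
tcp_pos: [0.4424, 0.2937, 0.281]
eef_rot: [-1.223, 1.189, -1.188]
ft_force: [-0.5, -0.6, 0.1]
gripper_width: 0.0399
[[69.0, 277.0], [61.0, 214.0], [94.0, 228.0]] [-0.53840839  0.54114299  0.17280593]
```

View pics/fin.png

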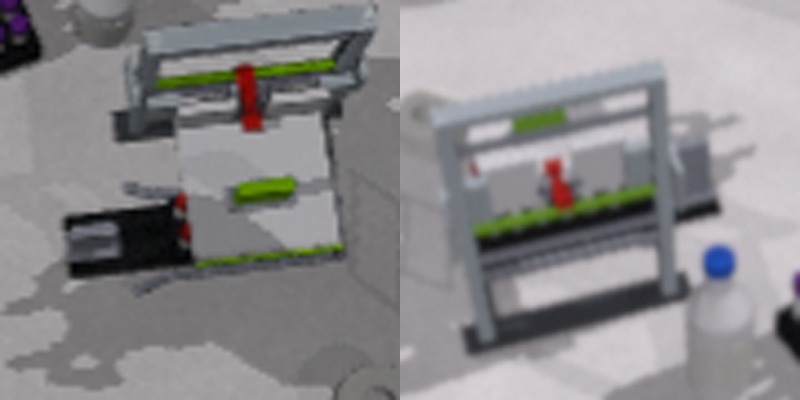

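The rack's outer corners, at about (68,275) and (63,215), match the predicted home position (69,277) and (61,214) to about 1 mm. The pawl is seated on the green rung and the arm is clear, so I'm handing in.

```bash
python3 -c "
from bench import r;print(r.finish_job())"
```

```text
the job is handed in; nothing more can be done
None
```

The shelf now sits on the green rung and the tube rack is fully home against the end stop. I handed the job in at about 27 s of the 67 s allowed; no verdict was reported.

- **Shelf:** I lifted it to about 0.112 m, past the green rung, then lowered it slowly and let go with the pawl seated at about 0.039 m. The upward force on the tool peaked at 17 N as it seated, so I estimate about 23 N on the pawl, under the 40 N limit.
- **Rack:** I turned it parallel to the lane and slid it in by its handle. It met the stop where expected: on the last 0.7 mm step the tool did not move while the force rose from 9 to 13 N. Sliding alone had taken about 6 N, so the stop saw roughly 7 N.
- **Last checks:** After letting go, the pictures show the pawl level on the green rung. The rack's outer end is within about 1 mm of the predicted home position. The force reading was near zero with the arm clear, and the bystanders in view look undisturbed.
- **Limits of the checks:** I could not see the stop contact directly because it is hidden under the shelf. None of the checks failed or disagreed.

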